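# Dye stock bottles back to the dispensing rack

### The job

Move the four dye stock bottles from the steel carry tray to the dispensing rack, so that they stand in the same order as the droppers there: each bottle in the bay whose dropper bulb and floor pad have the colour of its cap. Set each down upright on the floor of its bay rather than dropping it, and leave the spirit lamp and the yarn spool where they are; nothing may be knocked over.

Things in the scene. Friction and masses are not known exactly. Their poses are not given: they have to be found in the camera images.
- bottle_red: Loose closed glass bottle of dye, red cap and red contents, 100 mm tall, 0.1 to 0.17 kg. Body 46 mm diameter, narrowing above 56 mm; cap 38 mm diameter, 76 to 100 mm above the underside: grip it there from above. Stands in a 62 mm cell of the fixed steel carry tray (4 cells in a row, pitch 66 mm, floor 5, walls 27, end handles 56 mm above the bench). Origin: centre of underside; z up.
- bottle_yellow: Loose closed glass bottle of dye, yellow cap and yellow contents, 100 mm tall, 0.1 to 0.17 kg. Body 46 mm diameter, narrowing above 56 mm; cap 38 mm diameter, 76 to 100 mm above the underside: grip it there from above. Stands in a 62 mm cell of the fixed steel carry tray (4 cells in a row, pitch 66 mm, floor 5, walls 27, end handles 56 mm above the bench). Origin: centre of underside; z up.
- bottle_blue: Loose closed glass bottle of dye, blue cap and blue contents, 100 mm tall, 0.1 to 0.17 kg. Body 46 mm diameter, narrowing above 56 mm; cap 38 mm diameter, 76 to 100 mm above the underside: grip it there from above. Stands in a 62 mm cell of the fixed steel carry tray (4 cells in a row, pitch 66 mm, floor 5, walls 27, end handles 56 mm above the bench). Origin: centre of underside; z up.
- bottle_green: Loose closed glass bottle of dye, green cap and green contents, 100 mm tall, 0.1 to 0.17 kg. Body 46 mm diameter, narrowing above 56 mm; cap 38 mm diameter, 76 to 100 mm above the underside: grip it there from above. Stands in a 62 mm cell of the fixed steel carry tray (4 cells in a row, pitch 66 mm, floor 5, walls 27, end handles 56 mm above the bench). Origin: centre of underside; z up.
- bay_red: Bay of the fixed dispensing rack: open square white well with red floor pad, and in front a dropper with red bulb (top under 32 mm). Inside 62 mm wide, walls 2 mm. Origin: centre of the well at the bay's underside, 8 mm above the bench; floor 5 mm, wall top 29 mm above the origin. y along the row of 4 bays (pitch 68 mm), dropper towards -x to 119 mm, z up. End cheeks 30 mm high.
- bay_yellow: Bay of the fixed dispensing rack: open square white well with yellow floor pad, and in front a dropper with yellow bulb (top under 32 mm). Inside 62 mm wide, walls 2 mm. Origin: centre of the well at the bay's underside, 8 mm above the bench; floor 5 mm, wall top 29 mm above the origin. y along the row of 4 bays (pitch 68 mm), dropper towards -x to 119 mm, z up. End cheeks 30 mm high.
- bay_blue: Bay of the fixed dispensing rack: open square white well with blue floor pad, and in front a dropper with blue bulb (top under 32 mm). Inside 62 mm wide, walls 2 mm. Origin: centre of the well at the bay's underside, 8 mm above the bench; floor 5 mm, wall top 29 mm above the origin. y along the row of 4 bays (pitch 68 mm), dropper towards -x to 119 mm, z up. End cheeks 30 mm high.
- bay_green: Bay of the fixed dispensing rack: open square white well with green floor pad, and in front a dropper with green bulb (top under 32 mm). Inside 62 mm wide, walls 2 mm. Origin: centre of the well at the bay's underside, 8 mm above the bench; floor 5 mm, wall top 29 mm above the origin. y along the row of 4 bays (pitch 68 mm), dropper towards -x to 119 mm, z up. End cheeks 30 mm high.
- lamp: Bystander: glass spirit lamp with white cap, 100 mm tall, 72 mm widest diameter, loose, stands on the bench beyond the racks. Origin: centre of the underside, z up.
- spool: Bystander: white yarn spool, 62 mm diameter, 92 mm tall, loose, stands on end on the bench beyond the racks. Origin: centre of the underside, z up.
Mind the look-alikes: they are no part of the job. There is more than one size of the bottle_red; the one meant has the size given above.

How it is judged:
At the end, for the whole second after the job is handed in: Each of the four bottles stands in the bay of its own colour: underside within 13.5 mm of the well's centre (anywhere the well's walls allow), on the well's floor (height within 4 mm), upright within 0.06 rad, at rest; the lamp and the spool within 15 mm of where they started and upright (horizontal distance between bottle_red and bay_red below 0.0135 m and z of bottle_red in the frame of bay_red between 0.002 and 0.009 m and angle between each of bottle_red, bottle_yellow, bottle_blue, bottle_green's own z axis and vertical below 0.06 rad and linear speed of each of bottle_red, bottle_yellow, bottle_blue, bottle_green below 0.02 m/s and angular speed of each of bottle_red, bottle_yellow, bottle_blue, bottle_green below 0.2 rad/s and horizontal distance between bottle_yellow and bay_yellow below 0.0135 m and z of bottle_yellow in the frame of bay_yellow between 0.002 and 0.009 m and horizontal distance between bottle_blue and bay_blue below 0.0135 m and z of bottle_blue in the frame of bay_blue between 0.002 and 0.009 m and horizontal distance between bottle_green and bay_green below 0.0135 m and z of bottle_green in the frame of bay_green between 0.002 and 0.009 m and distance of each of lamp, spool from where it was at the start of the episode below 0.015 m and angle between each of lamp, spool's own z axis and vertical below 0.1 rad); the robot touches nothing.
It fails at once if a bottle is knocked over or tipped far (angle between any of bottle_red, bottle_yellow, bottle_blue, bottle_green's own z axis and vertical above 0.6 rad).
It fails at once if a bottle is dropped into its bay (coming down inside the well faster than 0.55 m/s, a free fall of more than 15 mm) ((horizontal distance between bottle_red and bay_red below 0.03 m and z of bottle_red in the frame of bay_red below 0.029 m and linear speed of bottle_red above 0.55 m/s) or (horizontal distance between bottle_yellow and bay_yellow below 0.03 m and z of bottle_yellow in the frame of bay_yellow below 0.029 m and linear speed of bottle_yellow above 0.55 m/s) or (horizontal distance between bottle_blue and bay_blue below 0.03 m and z of bottle_blue in the frame of bay_blue below 0.029 m and linear speed of bottle_blue above 0.55 m/s) or (horizontal distance between bottle_green and bay_green below 0.03 m and z of bottle_green in the frame of bay_green below 0.029 m and linear speed of bottle_green above 0.55 m/s)).
It fails at once if the lamp or the spool is knocked over or pushed away (angle between any of lamp, spool's own z axis and vertical above 0.3 rad or distance of any of lamp, spool from where it was at the start of the episode above 0.03 m).
It also fails if it takes over 118 s, if anything falls off the work surface, if the arm or the gripper's body presses on something with over 40 N, if the wrist force passes 120 N, or if a joint passes its speed limit or range.

### The arm

A 6-joint arm with a two-finger parallel gripper is mounted at the origin on the work surface. World frame = base frame: x ahead of the robot, y to its left, z up, the work surface at z = 0. Lengths are in m, angles in rad, forces in N, time in s.
With the tool pointing down it reaches from about 0.375 to 0.9 m from the base axis. Payload 3.1 kg.
Tool frame: the origin (TCP) lies on the centre line of the jaws, within the pads' length; the fingertips stand 22 mm ahead of it and the grasp point (between the pads) lies 3 mm ahead of it; z points along the fingers, y is the line along which they close (so a half turn about z gives the same grasp; the last joint's range is limited). The gripper opens to 85 mm and grips with 20 to 120 N. Pads are 22 mm wide; open, the fingers measure 114 mm over their backs; the gripper's body (76 mm by 85 mm) begins 54 mm behind the grasp point. The pads swing forward as they close: fully open they stand 13 mm farther back than shut.
Start: joints at [0.989, 0.527, 1.433, -0, 1.181, -0.178], TCP at [0.246, 0.575, 0.253] pointing down, gripper open.
Joint ranges: [-3.08, 3.08], [-0.75, 2.2], [0.22, 2.44], [-1.43, 4.57], [0, 2.65], [-2.85, 2.85]. Speed limits (rad/s): [2.79, 2.79, 3.14, 3.14, 3.14, 3.14].

### API

Orientations are given as a unit quaternion [x, y, z, w].
In Python, from station import sense, eyes, job gives the robot as it stands.
- The arm moves only by the tool inch_along, called after ">>>" as a command line: name --pt "numbers of a row" for each row, then --argument value for the rest. Schema: {"type":"object","properties":{"steps":{"type":"array","items":{"type":"array","items":{"type":"number"},"minItems":5,"maxItems":5},"minItems":1,"maxItems":20},"squeeze":{"type":"number"},"only":{"type":"string"},"quiet":{"type":"boolean"},"lines":{"type":"string"}},"required":["steps"],"additionalProperties":false}. steps is a list of rows, 1 to 20 of them, each of 5 numbers: dx, dy, dz in parts of the range, where 1.0 means 750 mm, then a turn about the tool's z in a scale on which 1.0 is 2 rad, then the opening from 0.0 (shut) to 1.0 (fully open); each row is the pose to reach, as a shift and turn from the pose commanded when the call began, along the tool's axes at that moment; what a row does not reach only later rows make up. A row lasts 1/10 s, in which the tool goes at most 0.05 m and 0.15 rad, less where a joint would pass 70% of its speed; a pose out of reach is approached as far as the arm can. The fingers move at their own pace and stop on an object; squeeze is the grip in N (left out, the last holds). Time passes only in rows, so rows that do not move let the fingers close. The tool returns the time, the measured TCP pose, the force, the opening and the grip force at its end. only (a regular expression) keeps the lines of the reply that match it, lines (a string "A,B") keeps lines A to B, and quiet returns only ok. A shift or turn number past 1, either way, is cut back to 1. Input that does not fit is refused with a message, and nothing moves.
- sense(): the state, without advancing time (a new reading comes with each control period).
- eyes.snapshot(name): name is "scene" or "top" or "wrist"; returns a dict with "pixels" (480x640x3 uint8, red, green, blue), "range_z" (480x640 float32, m along the optical axis (not along the pixel's ray), 0 where there is no reading), "fov_y" (degrees; the focal length in pixels is half the picture's height over the tangent of half this angle, whatever the lens; pixels are square), "cx", "cy" (the principal point, pixels), "R" (3x3) and "t" (3): a world point X has camera coordinates R X + t; the wrist camera has in their place "hand_eye" (4x4, takes a point from camera to tool coordinates, whose origin is the TCP and whose axes are the flange's). Camera axes: x right, y down, z forward; pixel columns grow to the right and rows downward; lengths in m; the calibration is good to about 2 mm. The wrist camera is an equidistant fisheye: a pixel r from the principal point sees the ray r / f radians off the axis. A picture is of the moment at which its call begins: read the wrist's pose just before it.
- job.sign_off(): hands the job in; it is judged then, once.
The state is a dict: "t": time; "q": joint angles; "qd": joint speeds; "tau": joint torques, N m; "tcp_pos": TCP position; "tool_rot": TCP orientation; "force": force on the tool from outside, world axes, zero at the start; "ft_torque": the same for the moment, N m; "finger_gap": opening from 0.0 (shut) to 1.0 (fully open); "gripper_force": force on a finger pad.
Only numpy, scipy, OpenCV 4.12 (cv2) and the standard library are available. Lean on these libraries where they do the work, as an engineer would, in place of code of your own. Each camera call takes 0.05 s, during which the arm holds its last target. There are 200 camera calls.

## Working session

There is one attempt and no reset: what is moved stays moved. The work goes in short steps, Python scripts to look and compute and a tool call to move; the robot and the scene stay as the last step left them, time stands still between calls to the robot, and variables do not carry over. Pictures are saved under pics/ and viewed, at most 14 in all, crops included, and the job is handed in when it is done.

```bash
mkdir -p pics
```

Create h.py:
```python
import numpy as np,cv2
from station import sense,eyes,job
def snap(n):
    s=eyes.snapshot(n); np.savez('pics/%s.npz'%n,**s); return s
def cloud(s):
    f=240/np.tan(np.radians(s['fov_y'])/2); v,u=np.mgrid[:480,:640]; z=s['range_z']
    P=np.stack([(u-s['cx'])/f*z,(v-s['cy'])/f*z,z],-1)
    W=(P-s['t'])@s['R']; W[z==0]=np.nan; return W
```

Run:
```python
from h import *
print(sense())
for n in('top','scene'):
    s=snap(n); cv2.imwrite('pics/%s.png'%n,s['pixels'][...,::-1])
```

```text
{'t': 0.0, 'q': array([ 9.88515774e-01,  5.28486136e-01,  1.43392281e+00, -2.29549671e-05,
        1.18138813e+00, -1.78530340e-01]), 'qd': array([0.00055691, 0.00176364, 0.0001227 , 0.00031182, 0.00085718,
       0.00072317]), 'tau': array([-1.48052036e-04, -4.42354059e+01, -1.78023970e+01, -3.73916018e-04,
        8.35848536e-03,  5.75592139e-06]), 'tcp_pos': array([0.24516052, 0.57417269, 0.25231478]), 'tool_rot': array([ 2.00502307e-01,  9.79692610e-01, -1.02735699e-03, -3.99391997e-04]), 'force': array([-0.26287696,  0.6979234 , -0.2538811 ]), 'ft_torque': array([ 0.00683443, -0.03706203,  0.02418219]), 'gripper_force': 0.0, 'finger_gap': 0.9988680494868615}
```

View pics/top.png

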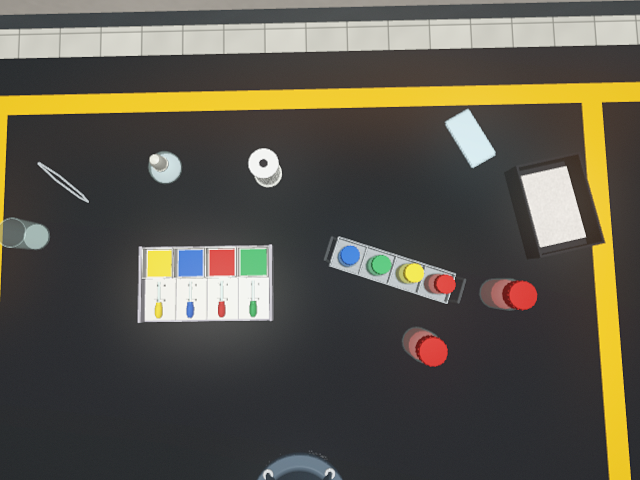

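View pics/scene.png

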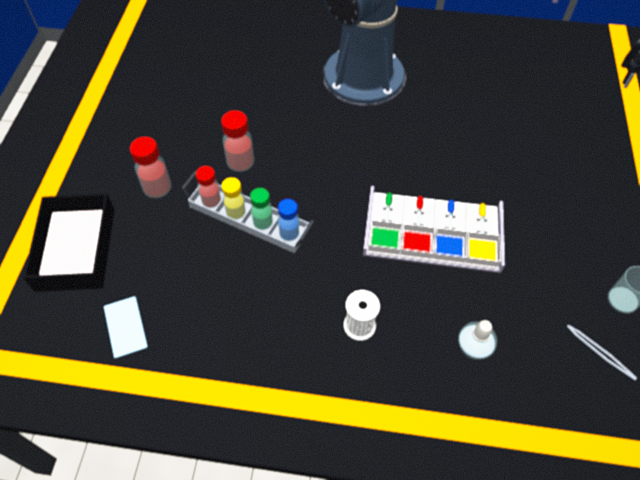

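The top view shows four capped bottles in the tray at about (349,256), (380,265), (413,273) and (444,285). The rack pads are at (159,262) Y, (191,262) B, (222,262) R and (254,262) G. The large red bottles at (431,350) and (520,295) are decoys. Next I measure positions from both cameras.

Create m.py:
```python
from h import *
def measure(n):
    s=snap(n); W=cloud(s); hsv=cv2.cvtColor(s['pixels'],cv2.COLOR_RGB2HSV).astype(int); H,S,V=hsv[...,0],hsv[...,1],hsv[...,2]
    hue={'red':(H<8)|(H>172),'yellow':(H>22)&(H<34),'blue':(H>100)&(H<125),'green':(H>45)&(H<85)}
    out={}
    for c,m in hue.items():
        m=m&(S>120)&(V>70)
        k=m&(abs(W[...,2]-.105)<.006); p=m&(abs(W[...,2]-.013)<.006)&(abs(W[...,0]-.43)<.4)
        for nm,mm in(('cap',k),('pad',p)):
            N,L,st,_=cv2.connectedComponentsWithStats(mm.astype(np.uint8))
            for i in range(1,N):
                if st[i,4]>60:
                    Q=W[L==i]; r=cv2.minAreaRect((Q[:,:2]*1000).astype(np.float32))
                    print(n,c,nm,st[i,4],st[i,:2],'mid',np.round(r[0],1),'size',np.round(r[1],1),'ang',round(r[2],1),'z',np.round(np.median(Q[:,2])*1000,1))
if __name__=='__main__':
    for n in('top','scene'): measure(n)
```

```bash
python3 m.py
```

```text
top red cap 298 [435 275] mid [ 456.3 -300.2] size [37.3 36.4] ang 26.1 z 105.7
top red pad 597 [210 250] mid [512.  161.3] size [52.5 52.9] ang 89.1 z 14.6
top yellow cap 289 [404 263] mid [ 479.2 -239.4] size [36.6 36.8] ang 14.5 z 105.9
top yellow pad 572 [148 251] mid [512.6 298.7] size [54.2 50.3] ang 0.4 z 14.6
top blue cap 281 [341 246] mid [ 516.8 -113.8] size [35.8 36. ] ang 89.4 z 105.7
top blue pad 585 [179 250] mid [512.2 230.4] size [50.3 55. ] ang 89.3 z 14.5
top green cap 269 [372 255] mid [ 497.6 -174.5] size [34.9 35.6] ang 17.4 z 105.8
top green pad 595 [241 249] mid [511.6  91.9] size [53.7 53.8] ang 0.5 z 14.5
scene red cap 231 [196 166] mid [ 459.5 -300.6] size [41.2 37.5] ang 51.5 z 105.7
scene red pad 423 [403 232] mid [508.3 160.7] size [54.7 46.6] ang 89.9 z 15.0
scene yellow cap 243 [222 177] mid [ 482.2 -237.9] size [39.8 37.2] ang 10.2 z 105.4
scene yellow pad 413 [470 240] mid [509.  298.5] size [47.  51.7] ang 0.2 z 14.7
scene blue cap 257 [278 199] mid [ 521.2 -113. ] size [38.8 36.8] ang 9.3 z 105.8
scene blue pad 418 [436 236] mid [506.9 229.8] size [46.8 54.9] ang 2.0 z 14.7
scene green cap 246 [250 188] mid [ 500.6 -175. ] size [37.4 38.4] ang 5.1 z 105.7
scene green pad 405 [372 228] mid [507.3  93. ] size [46.6 53.6] ang 0.6 z 14.8
```

Create go.py:
```python
import sys,numpy as np
from h import *
from scipy.spatial.transform import Rotation as R
# usage: go.py x y z yaw(deg, tool y axis)
T=np.array(list(map(float,sys.argv[1:4])));yaw=np.radians(float(sys.argv[4]))
s=sense();r=R.from_quat(s['tool_rot']);M=r.as_matrix()
y0=np.arctan2(M[1,1],M[0,1]); d=(y0-yaw+np.pi/2)%np.pi-np.pi/2
print('t',round(s['t'],2),'tcp',s['tcp_pos'].round(4),'shift',(M.T@(T-s['tcp_pos'])).round(4),'turn',round(d,3),'q',s['q'].round(2),'gap',round(s['finger_gap'],3))
```

```bash
python3 go.py .519 -.1134 .2523 -18.3
```

Run:
```python
from h import *
W=cloud(np.load('pics/top.npz'))
for b in((350,431),(295,520)): print(W[b])
```

```text
t 0.2 tcp [0.2453 0.5744 0.2527] shift [-0.5219 -0.5249  0.001 ] turn 1.486 q [ 0.99  0.53  1.43 -0.    1.18 -0.18] gap 1.0
[ 0.33401961 -0.25774811  0.14167115]
[ 0.43283444 -0.43038076  0.13970814]
```

The manual's scale: shifts go in shares of 750 mm and turns go in shares of 2 rad. Converting my numbers, -0.525 m / 0.75 = -0.7, -0.522 m / 0.75 = -0.696, 1.486 rad / 2 = 0.743.

>>> inch_along --pt "-0.696 -0.7 0 0.743 1" --pt "-0.696 -0.7 0 0.743 1" --pt "-0.696 -0.7 0 0.743 1" --pt "-0.696 -0.7 0 0.743 1" --pt "-0.696 -0.7 0 0.743 1" --pt "-0.696 -0.7 0 0.743 1" --pt "-0.696 -0.7 0 0.743 1" --pt "-0.696 -0.7 0 0.743 1" --pt "-0.696 -0.7 0 0.743 1" --pt "-0.696 -0.7 0 0.743 1" --pt "-0.696 -0.7 0 0.743 1" --pt "-0.696 -0.7 0 0.743 1" --pt "-0.696 -0.7 0 0.743 1" --pt "-0.696 -0.7 0 0.743 1" --pt "-0.696 -0.7 0 0.743 1" --pt "-0.696 -0.7 0 0.743 1" --pt "-0.696 -0.7 0 0.743 1" --pt "-0.696 -0.7 0 0.743 1" --squeeze 40

```text
t: 2.0
tcp_pos: [0.5183, -0.112, 0.253]
tool_rot: [0.81, 0.586, -0.0, -0.001]
force: [0.6, 0.2, 0.3]
finger_gap: 1.0
gripper_force: 0.0
```

```bash
python3 go.py .519 -.1134 .095 -18.3
python3 -c "
from h import *
s=snap('wrist');cv2.imwrite('pics/w1.png',s['pixels'][...,::-1]);print(s['hand_eye'].round(3),s['fov_y'])"
```

```text
t 2.0 tcp [ 0.5183 -0.112   0.253 ] shift [-0.0012  0.0014  0.158 ] turn 0.001 q [-0.42  0.4   1.67  0.    1.07 -0.11] gap 1.0
[[ 0.001 -0.955 -0.296  0.075]
 [ 1.     0.001 -0.     0.   ]
 [ 0.    -0.296  0.955 -0.121]
 [ 0.     0.     0.     1.   ]] 65.70646984690485
```

View pics/w1.png

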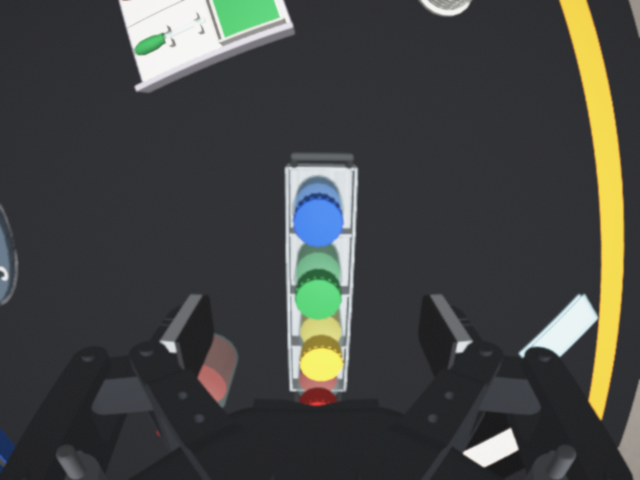

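The fingers straddle the row symmetrically. The blue cap is at (318,222), slightly along tool x, so I'll check that offset numerically with the wrist camera.

Create wm.py:
```python
from h import *
from scipy.spatial.transform import Rotation as R
def wcloud():
    q=sense(); s=eyes.snapshot('wrist'); f=240/np.tan(np.radians(s['fov_y'])/2); v,u=np.mgrid[:480,:640]
    x,y=u-s['cx'],v-s['cy'];r=np.hypot(x,y)+1e-9;th=r/f;z=s['range_z']
    P=np.stack([x/r*np.tan(th)*z,y/r*np.tan(th)*z,z],-1);H=s['hand_eye']
    W=(P@H[:3,:3].T+H[:3,3])@R.from_quat(q['tool_rot']).as_matrix().T+q['tcp_pos']; W[z==0]=np.nan
    return s,W
if __name__=='__main__':
    s,W=wcloud();hsv=cv2.cvtColor(s['pixels'],cv2.COLOR_RGB2HSV).astype(int);H,S=hsv[...,0],hsv[...,1]
    for c,m in {'red':(H<8)|(H>172),'yellow':(H>22)&(H<34),'blue':(H>100)&(H<125),'green':(H>45)&(H<85)}.items():
        for h in(.105,.014):
            k=m&(S>110)&(abs(W[...,2]-h)<.006)
            N,L,st,_=cv2.connectedComponentsWithStats(k.astype(np.uint8))
            for i in range(1,N):
                if st[i,4]>250:
                    Q=W[L==i];r=cv2.minAreaRect((Q[:,:2]*1000).astype(np.float32));print(c,h,st[i,4],np.round(r[0],1),np.round(r[1],1),'z',np.median(Q[:,2]).round(4))
```

```bash
python3 wm.py
```

```text
yellow 0.105 1188 [ 481.4 -238.3] [37.  37.4] z 0.1048
blue 0.105 1926 [ 519.8 -113. ] [38.5 37.6] z 0.1051
green 0.105 1534 [ 499.6 -174.6] [37.1 36.4] z 0.105
green 0.014 1593 [512.5  89.7] [41.6 55.2] z 0.0137
```

To row units: 0.158 m / 0.75 = 0.2107, 0.05 m / 0.75 = 0.0667.

>>> inch_along --pt "0 0.0027 0.0667 0 1" --pt "0 0.0027 0.1333 0 1" --pt "0 0.0027 0.1733 0 1" --pt "0 0.0027 0.1933 0 1" --pt "0 0.0027 0.2107 0 1" --pt "0 0.0027 0.2107 0 1" --pt "0 0.0027 0.2107 0 0.2" --pt "0 0.0027 0.2107 0 0.2" --pt "0 0.0027 0.2107 0 0.2" --pt "0 0.0027 0.2107 0 0.2" --pt "0 0.0027 0.2107 0 0.2" --pt "0 0.0027 0.2107 0 0.2" --pt "0 0.0027 0.2107 0 0.2" --squeeze 40

```text
t: 3.4
tcp_pos: [0.5215, -0.114, 0.0965]
tool_rot: [0.81, 0.586, 0.0, 0.001]
force: [-0.9, 0.5, 6.3]
finger_gap: 0.435
gripper_force: 39.5
```

```bash
python3 go.py .51 .23 .22 0
```

```text
t 3.4 tcp [ 0.5215 -0.114   0.0965] shift [ 0.323  -0.1187 -0.1238] turn -0.319 q [-0.42  0.65  1.79  0.    0.7  -0.11] gap 0.435
```

To row units: 0.323 m / 0.75 = 0.4307, -0.125 m / 0.75 = -0.1667, -0.319 rad / 2 = -0.1595.

>>> inch_along --pt "0 0 -0.0267 0 0.2" --pt "0 0 -0.08 0 0.2" --pt "0 0 -0.1333 0 0.2" --pt "0 0 -0.1667 0 0.2" --pt "0.0533 -0.02 -0.1667 0 0.2" --pt "0.1067 -0.04 -0.1667 -0.05 0.2" --pt "0.16 -0.06 -0.1667 -0.1 0.2" --pt "0.2133 -0.08 -0.1667 -0.1595 0.2" --pt "0.2667 -0.1 -0.1667 -0.1595 0.2" --pt "0.32 -0.12 -0.1667 -0.1595 0.2" --pt "0.3733 -0.1387 -0.1667 -0.1595 0.2" --pt "0.4133 -0.1533 -0.1667 -0.1595 0.2" --pt "0.4307 -0.1587 -0.1667 -0.1595 0.2" --pt "0.4307 -0.1587 -0.1667 -0.1595 0.2" --pt "0.4307 -0.1587 -0.1667 -0.1595 0.2"

```text
t: 4.9
tcp_pos: [0.5093, 0.2294, 0.2201]
tool_rot: [0.707, 0.707, -0.001, 0.0]
force: [0.5, -0.1, -1.8]
finger_gap: 0.432
gripper_force: 40.5
```

```bash
python3 go.py .51 .23 .107 0
python3 wm.py
python3 -c "
from h import *
s=snap('scene');cv2.imwrite('pics/s2.png',s['pixels'][120:360,320:600,::-1].repeat(2,0).repeat(2,1))"
```

```text
t 4.9 tcp [0.5093 0.2294 0.2201] shift [0.0008 0.0007 0.1131] turn 0.0 q [ 0.22  0.48  1.64 -0.    1.03  0.22] gap 0.432
yellow 0.014 4082 [513.7 296. ] [56.2 56.2] z 0.0137
blue 0.014 2581 [513.4 227.7] [54.6 56.4] z 0.0137
```

View pics/s2.png

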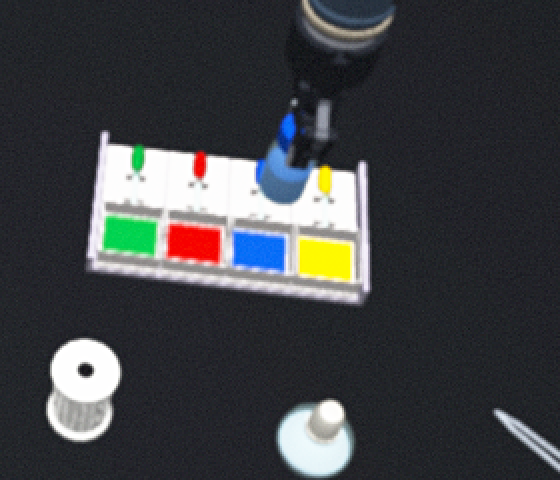

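Bottle held upright, above the blue bay. The well's centre is about (0.512, 0.2295). Now I lower it.

To row units: 0.113 m / 0.75 = 0.1507, 0.003 m / 0.75 = 0.004.

>>> inch_along --pt "0 0.004 0.0533 0 0.2" --pt "0 0.004 0.1 0 0.2" --pt "0 0.004 0.1267 0 0.2" --pt "0 0.004 0.14 0 0.2" --pt "0 0.004 0.1467 0 0.2" --pt "0 0.004 0.1507 0 0.2" --pt "0 0.004 0.1507 0 0.2" --pt "0 0.004 0.1507 0 0.2"

```text
t: 5.8
tcp_pos: [0.5132, 0.2304, 0.1083]
tool_rot: [0.707, 0.707, 0.001, 0.001]
force: [-0.5, 0.2, -1.1]
finger_gap: 0.433
gripper_force: 40.6
```

>>> inch_along --pt "0 0 0.0013 0 0.2" --pt "0 0 0.0027 0 0.2" --pt "0 0 0.004 0 0.2" --pt "0 0 0.004 0 0.2"

```text
t: 6.2
tcp_pos: [0.5126, 0.2303, 0.1046]
tool_rot: [0.707, 0.707, 0.0, 0.0]
force: [0.6, 0.2, 0.0]
finger_gap: 0.432
gripper_force: 40.7
```

To row units: 0.001 m / 0.75 = 0.0013.

>>> inch_along --pt "0 0 0.0013 0 0.2" --pt "0 0 0.0013 0 0.2" --pt "0 0 0.0013 0 0.2"

```text
t: 6.5
tcp_pos: [0.5126, 0.2304, 0.1045]
tool_rot: [0.707, 0.707, 0.0, 0.0]
force: [-2.4, 0.2, 6.9]
finger_gap: 0.434
gripper_force: 41.3
```

>>> inch_along --pt "0 0 0.0013 0 0.2" --pt "0 0 0.0013 0 0.2" --pt "0 0 0.0013 0 0.2"

```text
t: 6.8
tcp_pos: [0.5126, 0.2305, 0.1044]
tool_rot: [0.707, 0.707, 0.001, 0.0]
force: [-3.1, -0.3, 13.5]
finger_gap: 0.43
gripper_force: 41.9
```

To row units: -0.405 m / 0.75 = -0.54, -0.11 m / 0.75 = -0.1467, 0.319 rad / 2 = 0.1595.

>>> inch_along --pt "0 0 -0.0013 0 0.5" --pt "0 0 -0.0013 0 0.7" --pt "0 0 -0.0013 0 1" --pt "0 0 -0.0013 0 1" --pt "0 0 -0.0013 0 1" --pt "0 0 -0.0267 0 1" --pt "0 0 -0.08 0 1" --pt "0 0 -0.1467 0 1" --pt "-0.54 -0.0173 -0.1467 0.1595 1" --pt "-0.54 -0.0173 -0.1467 0.1595 1" --pt "-0.54 -0.0173 -0.1467 0.1595 1" --pt "-0.54 -0.0173 -0.1467 0.1595 1" --pt "-0.54 -0.0173 -0.1467 0.1595 1" --pt "-0.54 -0.0173 -0.1467 0.1595 1" --pt "-0.54 -0.0173 -0.1467 0.1595 1" --pt "-0.54 -0.0173 -0.1467 0.1595 1" --pt "-0.54 -0.0173 -0.1467 0.1595 1" --pt "-0.54 -0.0173 -0.1467 0.1595 1" --pt "-0.54 -0.0173 -0.1467 0.1595 1"

```text
t: 8.7
tcp_pos: [0.4989, -0.1736, 0.2119]
tool_rot: [0.81, 0.586, -0.0, -0.001]
force: [-0.1, 0.6, -0.3]
finger_gap: 0.997
gripper_force: 0.0
```

```bash
python3 go.py .4996 -.1747 .096 -18.3
python3 m.py|grep cap
```

```text
t 8.7 tcp [ 0.4989 -0.1736  0.2119] shift [-0.0009  0.0012  0.1159] turn 0.001 q [-0.55  0.46  1.72  0.    0.97 -0.23] gap 0.997
scene red cap 231 [196 166] mid [ 460.3 -299.5] size [39.  38.1] ang 54.0 z 105.7
scene yellow cap 235 [222 177] mid [ 483.2 -237.8] size [40.5 37.5] ang 11.9 z 105.9
scene blue cap 66 [449 222] mid [524.3 227.8] size [34.3 13.2] ang 80.7 z 105.1
scene green cap 246 [250 188] mid [ 499.7 -174.9] size [39.9 36.8] ang 29.4 z 106.0
```

To row units: 0.115 m / 0.75 = 0.1533, 0.105 m / 0.75 = 0.14.

>>> inch_along --pt "-0.0013 0.0013 0.0667 0 1" --pt "-0.0013 0.0013 0.1133 0 1" --pt "-0.0013 0.0013 0.14 0 1" --pt "-0.0013 0.0013 0.1533 0 1" --pt "-0.0013 0.0013 0.1533 0 1" --pt "-0.0013 0.0013 0.1533 0 0.2" --pt "-0.0013 0.0013 0.1533 0 0.2" --pt "-0.0013 0.0013 0.1533 0 0.2" --pt "-0.0013 0.0013 0.1533 0 0.2" --pt "-0.0013 0.0013 0.1533 0 0.2" --pt "-0.0013 0.0013 0.1533 0 0.2" --pt "-0.0013 0.0013 0.1533 0 0.2" --squeeze 40

```text
t: 10.0
tcp_pos: [0.5005, -0.1763, 0.0985]
tool_rot: [0.81, 0.586, 0.0, 0.001]
force: [-1.2, 0.5, 6.6]
finger_gap: 0.433
gripper_force: 39.5
```

```bash
python3 go.py .512 .093 .22 0
```

```text
t 10.0 tcp [ 0.5005 -0.1763  0.0985] shift [ 0.2593 -0.0734 -0.1217] turn -0.319 q [-0.55  0.64  1.8   0.    0.7  -0.23] gap 0.433
```

To row units: 0.259 m / 0.75 = 0.3453, 0.235 m / 0.75 = 0.3133, -0.319 rad / 2 = -0.1595.

>>> inch_along --pt "0 0 -0.0267 0 0.2" --pt "0 0 -0.08 0 0.2" --pt "0 0 -0.1333 0 0.2" --pt "0 0 -0.1627 0 0.2" --pt "0.0533 -0.0147 -0.1627 -0.025 0.2" --pt "0.1067 -0.0307 -0.1627 -0.06 0.2" --pt "0.16 -0.0453 -0.1627 -0.1 0.2" --pt "0.2133 -0.06 -0.1627 -0.1595 0.2" --pt "0.2667 -0.076 -0.1627 -0.1595 0.2" --pt "0.3133 -0.088 -0.1627 -0.1595 0.2" --pt "0.3453 -0.0973 -0.1627 -0.1595 0.2" --pt "0.3453 -0.0973 -0.1627 -0.1595 0.2" --pt "0.3453 -0.0973 -0.1627 -0.1595 0.2"

```text
t: 11.3
tcp_pos: [0.5117, 0.093, 0.2193]
tool_rot: [0.707, 0.708, -0.0, 0.0]
force: [-0.0, -0.7, -2.0]
finger_gap: 0.432
gripper_force: 40.5
```

```bash
python3 go.py .512 .093 .1085 0
python3 wm.py
```

```text
t 11.3 tcp [0.5117 0.093  0.2193] shift [0.     0.0003 0.1108] turn 0.002 q [-0.03  0.43  1.73 -0.    0.98 -0.04] gap 0.432
red 0.014 4135 [513.1 160.1] [56.4 56.6] z 0.0137
blue 0.014 1291 [513.  227.7] [56.1 56. ] z 0.0137
green 0.014 2342 [513.1  94.9] [47.8 55. ] z 0.0137
```

To row units: 0.113 m / 0.75 = 0.1507, -0.001 m / 0.75 = -0.0013.

>>> inch_along --pt "-0.0013 0.0013 0.0533 0 0.2" --pt "-0.0013 0.0013 0.1 0 0.2" --pt "-0.0013 0.0013 0.1267 0 0.2" --pt "-0.0013 0.0013 0.14 0 0.2" --pt "-0.0013 0.0013 0.1453 0 0.2" --pt "-0.0013 0.0013 0.148 0 0.2" --pt "-0.0013 0.0013 0.1493 0 0.2" --pt "-0.0013 0.0013 0.1507 0 0.2" --pt "-0.0013 0.0013 0.1507 0 0.2"

```text
t: 12.25
tcp_pos: [0.5134, 0.0919, 0.107]
tool_rot: [0.707, 0.707, 0.0, 0.001]
force: [0.1, 0.9, -1.6]
finger_gap: 0.43
gripper_force: 40.6
```

>>> inch_along --pt "0 0 0.0013 0 0.2" --pt "0 0 0.0013 0 0.2"

```text
t: 12.45
tcp_pos: [0.5134, 0.0919, 0.1065]
tool_rot: [0.707, 0.707, 0.001, 0.001]
force: [-1.6, -0.6, 6.2]
finger_gap: 0.428
gripper_force: 41.3
```

To row units: -0.331 m / 0.75 = -0.4413, -0.106 m / 0.75 = -0.1413, 0.319 rad / 2 = 0.1595.

>>> inch_along --pt "0 0 0 0 0.5" --pt "0 0 0 0 0.7" --pt "0 0 0 0 1" --pt "0 0 0 0 1" --pt "0 0 0 0 1" --pt "0 0 -0.0267 0 1" --pt "0 0 -0.08 0 1" --pt "0 0 -0.1413 0 1" --pt "-0.4413 -0.0413 -0.1413 0.1595 1" --pt "-0.4413 -0.0413 -0.1413 0.1595 1" --pt "-0.4413 -0.0413 -0.1413 0.1595 1" --pt "-0.4413 -0.0413 -0.1413 0.1595 1" --pt "-0.4413 -0.0413 -0.1413 0.1595 1" --pt "-0.4413 -0.0413 -0.1413 0.1595 1" --pt "-0.4413 -0.0413 -0.1413 0.1595 1" --pt "-0.4413 -0.0413 -0.1413 0.1595 1" --pt "-0.4413 -0.0413 -0.1413 0.1595 1" --pt "-0.4413 -0.0413 -0.1413 0.1595 1"

```text
t: 14.25
tcp_pos: [0.4816, -0.2379, 0.211]
tool_rot: [0.81, 0.586, -0.0, -0.001]
force: [-0.7, -0.1, 0.4]
finger_gap: 0.996
gripper_force: 0.0
```

```bash
python3 wm.py; python3 go.py .4812 -.2385 .0965 -18.3
```

```text
red 0.105 2029 [ 458.4 -299.9] [38.3 38.6] z 0.105
yellow 0.105 2603 [ 481.3 -238.8] [38.4 37.6] z 0.105
t 14.3 tcp [ 0.4818 -0.2377  0.2111] shift [-1.100e-03 -1.000e-04  1.146e-01] turn 0.002 q [-0.67  0.47  1.7   0.    0.98 -0.35] gap 1.0
```

To row units: 0.114 m / 0.75 = 0.152, 0.105 m / 0.75 = 0.14.

>>> inch_along --pt "-0.0013 0 0.0667 0 1" --pt "-0.0013 0 0.1133 0 1" --pt "-0.0013 0 0.14 0 1" --pt "-0.0013 0 0.152 0 1" --pt "-0.0013 0 0.152 0 1" --pt "-0.0013 0 0.152 0 0.2" --pt "-0.0013 0 0.152 0 0.2" --pt "-0.0013 0 0.152 0 0.2" --pt "-0.0013 0 0.152 0 0.2" --pt "-0.0013 0 0.152 0 0.2" --pt "-0.0013 0 0.152 0 0.2" --pt "-0.0013 0 0.152 0 0.2" --squeeze 40

```text
t: 15.5
tcp_pos: [0.482, -0.2405, 0.0985]
tool_rot: [0.81, 0.586, 0.0, 0.001]
force: [-1.4, 2.0, 7.1]
finger_gap: 0.433
gripper_force: 39.5
```

```bash
python3 go.py .513 .297 .22 0
```

```text
t 15.5 tcp [ 0.482  -0.2405  0.0985] shift [ 0.52   -0.1391 -0.122 ] turn -0.319 q [-0.67  0.65  1.78 -0.    0.72 -0.35] gap 0.433
```

To row units: 0.52 m / 0.75 = 0.6933, 0.24 m / 0.75 = 0.32, -0.319 rad / 2 = -0.1595.

>>> inch_along --pt "0 0 -0.0267 0 0.2" --pt "0 0 -0.08 0 0.2" --pt "0 0 -0.1333 0 0.2" --pt "0 0 -0.1933 0 0.2" --pt "0.0533 -0.0147 -0.1933 -0.025 0.2" --pt "0.1067 -0.028 -0.1933 -0.06 0.2" --pt "0.16 -0.0427 -0.1933 -0.1 0.2" --pt "0.2133 -0.0573 -0.1933 -0.1595 0.2" --pt "0.2667 -0.0707 -0.1933 -0.1595 0.2" --pt "0.32 -0.0853 -0.1933 -0.1595 0.2" --pt "0.3733 -0.1 -0.1933 -0.1595 0.2" --pt "0.4267 -0.1147 -0.1933 -0.1595 0.2" --pt "0.48 -0.128 -0.1933 -0.1595 0.2" --pt "0.5333 -0.1427 -0.1933 -0.1595 0.2" --pt "0.5867 -0.1573 -0.1933 -0.1595 0.2" --pt "0.64 -0.1707 -0.1933 -0.1595 0.2" --pt "0.6733 -0.18 -0.1933 -0.1595 0.2" --pt "0.6933 -0.1853 -0.1933 -0.1595 0.2" --pt "0.6933 -0.1853 -0.1933 -0.1595 0.2" --pt "0.6933 -0.1853 -0.1933 -0.1595 0.2"

```text
t: 17.5
tcp_pos: [0.5125, 0.2963, 0.242]
tool_rot: [0.707, 0.707, -0.001, 0.0]
force: [-0.6, 0.5, -1.1]
finger_gap: 0.434
gripper_force: 40.6
```

```bash
python3 go.py .513 .297 .1085 0
```

```text
t 17.5 tcp [0.5125 0.2963 0.242 ] shift [0.0009 0.0007 0.1335] turn 0.0 q [ 0.34  0.5   1.53 -0.    1.12  0.34] gap 0.434
```

To row units: 0.135 m / 0.75 = 0.18, 0.134 m / 0.75 = 0.1787.

>>> inch_along --pt "0 0 0.0533 0 0.2" --pt "0 0 0.1067 0 0.2" --pt "0 0 0.1467 0 0.2" --pt "0 0 0.1667 0 0.2" --pt "0 0 0.1747 0 0.2" --pt "0 0 0.1773 0 0.2" --pt "0 0 0.1787 0 0.2" --pt "0 0 0.18 0 0.2" --pt "0 0 0.18 0 0.2"

```text
t: 18.4
tcp_pos: [0.5133, 0.2973, 0.1083]
tool_rot: [0.707, 0.707, 0.001, 0.0]
force: [0.2, -0.1, 0.2]
finger_gap: 0.432
gripper_force: 40.6
```

>>> inch_along --pt "0 0 0.0013 0 0.2" --pt "0 0 0.0013 0 0.2"

```text
t: 18.6
tcp_pos: [0.5129, 0.2974, 0.1067]
tool_rot: [0.707, 0.707, 0.0, 0.0]
force: [-0.1, -0.1, 0.4]
finger_gap: 0.432
gripper_force: 40.7
```

To row units: -0.106 m / 0.75 = -0.1413, 0.001 m / 0.75 = 0.0013.

>>> inch_along --pt "0 0 0.0013 0 0.2" --pt "0 0 0.0013 0 0.5" --pt "0 0 0.0013 0 0.7" --pt "0 0 0.0013 0 1" --pt "0 0 0.0013 0 1" --pt "0 0 0.0013 0 1" --pt "0 0 -0.0667 0 1" --pt "0 0 -0.1413 0 1"

```text
t: 19.4
tcp_pos: [0.5115, 0.2967, 0.2038]
tool_rot: [0.707, 0.707, -0.003, -0.001]
force: [1.4, 0.0, 0.8]
finger_gap: 1.002
gripper_force: 0.0
```

>>> inch_along --pt "-0.796 -0.0733 0 0.1595 1" --pt "-0.796 -0.0733 0 0.1595 1" --pt "-0.796 -0.0733 0 0.1595 1" --pt "-0.796 -0.0733 0 0.1595 1" --pt "-0.796 -0.0733 0 0.1595 1" --pt "-0.796 -0.0733 0 0.1595 1" --pt "-0.796 -0.0733 0 0.1595 1" --pt "-0.796 -0.0733 0 0.1595 1" --pt "-0.796 -0.0733 0 0.1595 1" --pt "-0.796 -0.0733 0 0.1595 1" --pt "-0.796 -0.0733 0 0.1595 1" --pt "-0.796 -0.0733 0 0.1595 1" --pt "-0.796 -0.0733 0 0.1595 1" --pt "-0.796 -0.0733 0 0.1595 1" --pt "-0.796 -0.0733 0 0.1595 1" --pt "-0.796 -0.0733 0 0.1595 1"

```text
t: 21.0
tcp_pos: [0.4577, -0.2979, 0.2052]
tool_rot: [0.81, 0.587, -0.0, -0.001]
force: [-0.4, -0.4, -0.5]
finger_gap: 1.001
gripper_force: 0.0
```

```bash
python3 wm.py; python3 go.py .4585 -.3003 .0965 -18.3
python3 -c "
from h import *
s=snap('scene');cv2.imwrite('pics/s3.png',s['pixels'][...,::-1])"
```

```text
red 0.105 2726 [ 458.2 -300.9] [39.5 38.1] z 0.105
t 21.05 tcp [ 0.4579 -0.2981  0.2053] shift [-0.002   0.0014  0.1088] turn 0.002 q [-0.78  0.49  1.68  0.    0.98 -0.46] gap 0.998
```

View pics/s3.png

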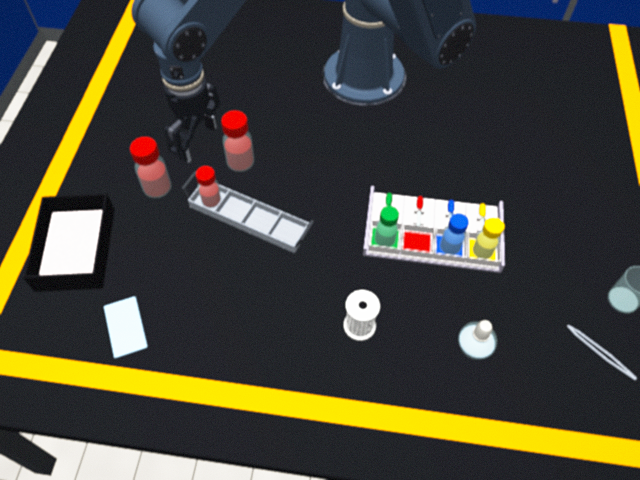

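Green (387,228), blue (455,235) and yellow (488,240) stand in their bays. The red bay at (417,241) is free, and the small red bottle is at (208,185).

To row units: 0.108 m / 0.75 = 0.144, 0.1 m / 0.75 = 0.1333.

>>> inch_along --pt "-0.0027 0.0013 0.0667 0 1" --pt "-0.0027 0.0013 0.1133 0 1" --pt "-0.0027 0.0013 0.1333 0 1" --pt "-0.0027 0.0013 0.144 0 1" --pt "-0.0027 0.0013 0.144 0 1" --pt "-0.0027 0.0013 0.144 0 0.2" --pt "-0.0027 0.0013 0.144 0 0.2" --pt "-0.0027 0.0013 0.144 0 0.2" --pt "-0.0027 0.0013 0.144 0 0.2" --pt "-0.0027 0.0013 0.144 0 0.2" --pt "-0.0027 0.0013 0.144 0 0.2" --pt "-0.0027 0.0013 0.144 0 0.2" --squeeze 40

```text
t: 22.3
tcp_pos: [0.4584, -0.3024, 0.0985]
tool_rot: [0.81, 0.586, 0.0, 0.001]
force: [-0.2, 0.7, 5.3]
finger_gap: 0.433
gripper_force: 39.6
```

```bash
python3 go.py .513 .161 .24 0
```

```text
t 22.3 tcp [ 0.4584 -0.3024  0.0985] shift [ 0.457  -0.0933 -0.1421] turn -0.319 q [-0.79  0.66  1.75 -0.    0.73 -0.47] gap 0.433
```

To row units: 0.457 m / 0.75 = 0.6093, 0.44 m / 0.75 = 0.5867, -0.319 rad / 2 = -0.1595.

>>> inch_along --pt "0 0 -0.0267 0 0.2" --pt "0 0 -0.08 0 0.2" --pt "0 0 -0.1333 0 0.2" --pt "0 0 -0.1907 0 0.2" --pt "0.0533 -0.0107 -0.1907 -0.025 0.2" --pt "0.1067 -0.0213 -0.1907 -0.06 0.2" --pt "0.16 -0.0333 -0.1907 -0.1 0.2" --pt "0.2133 -0.044 -0.1907 -0.1595 0.2" --pt "0.2667 -0.0547 -0.1907 -0.1595 0.2" --pt "0.32 -0.0653 -0.1907 -0.1595 0.2" --pt "0.3733 -0.076 -0.1907 -0.1595 0.2" --pt "0.4267 -0.0867 -0.1907 -0.1595 0.2" --pt "0.48 -0.0973 -0.1907 -0.1595 0.2" --pt "0.5333 -0.1093 -0.1907 -0.1595 0.2" --pt "0.5867 -0.12 -0.1907 -0.1595 0.2" --pt "0.6093 -0.124 -0.1907 -0.1595 0.2" --pt "0.6093 -0.124 -0.1907 -0.1595 0.2" --pt "0.6093 -0.124 -0.1907 -0.1595 0.2"

```text
t: 24.1
tcp_pos: [0.5126, 0.1611, 0.24]
tool_rot: [0.707, 0.708, -0.001, -0.0]
force: [-0.7, -0.3, -2.1]
finger_gap: 0.434
gripper_force: 40.6
```

```bash
python3 go.py .513 .161 .1085 0
```

```text
t 24.1 tcp [0.5126 0.1611 0.24  ] shift [0.     0.0005 0.1315] turn 0.001 q [ 0.1   0.43  1.67 -0.    1.05  0.1 ] gap 0.434
```

To row units: 0.133 m / 0.75 = 0.1773, 0.132 m / 0.75 = 0.176.

>>> inch_along --pt "0 0 0.0533 0 0.2" --pt "0 0 0.1067 0 0.2" --pt "0 0 0.1467 0 0.2" --pt "0 0 0.164 0 0.2" --pt "0 0 0.172 0 0.2" --pt "0 0 0.1747 0 0.2" --pt "0 0 0.176 0 0.2" --pt "0 0 0.1773 0 0.2" --pt "0 0 0.1773 0 0.2"

```text
t: 25.0
tcp_pos: [0.5137, 0.1612, 0.1083]
tool_rot: [0.707, 0.707, 0.001, 0.001]
force: [-0.3, -0.1, -2.7]
finger_gap: 0.428
gripper_force: 40.6
```

>>> inch_along --pt "0 0 0.0013 0 0.2" --pt "0 0 0.0013 0 0.2"

```text
t: 25.2
tcp_pos: [0.5132, 0.1612, 0.1066]
tool_rot: [0.707, 0.707, 0.0, 0.0]
force: [-0.1, -0.6, -1.2]
finger_gap: 0.432
gripper_force: 40.6
```

Touching down; release, then retreat up and towards the tray.

To row units: -0.3 m / 0.75 = -0.4, -0.15 m / 0.75 = -0.2.

>>> inch_along --pt "0 0 0.0013 0 0.2" --pt "0 0 0.0013 0 0.5" --pt "0 0 0.0013 0 0.7" --pt "0 0 0.0013 0 1" --pt "0 0 0.0013 0 1" --pt "0 0 0.0013 0 1" --pt "0 0 -0.0667 0 1" --pt "0 0 -0.1333 0 1" --pt "0 0 -0.2 0 1" --pt "0 0 -0.2 0 1" --pt "-0.4 0 -0.2 0 1" --pt "-0.4 0 -0.2 0 1" --pt "-0.4 0 -0.2 0 1" --pt "-0.4 0 -0.2 0 1" --pt "-0.4 0 -0.2 0 1" --pt "-0.4 0 -0.2 0 1" --pt "-0.4 0 -0.2 0 1" --pt "-0.4 0 -0.2 0 1"

```text
t: 27.0
tcp_pos: [0.5125, -0.14, 0.2554]
tool_rot: [0.708, 0.706, -0.0, -0.001]
force: [-0.3, 0.7, 0.4]
finger_gap: 1.002
gripper_force: 0.0
```

```bash
sed -i 's/-.105)<.006/-.112)<.008/' m.py; python3 m.py
python3 -c "
from h import *
s=np.load('pics/scene.npz');cv2.imwrite('pics/s4.png',s['pixels'][150:400,320:560,::-1].repeat(2,0).repeat(2,1))"
```

```text
top red cap 299 [202 252] mid [510. 161.] size [36.  36.4] ang 0.5 z 113.7
top red pad 180 [210 250] mid [512.1 161. ] size [51.6 53. ] ang 88.9 z 14.3
top yellow cap 314 [133 253] mid [509.2 295.9] size [37.9 37.3] ang 61.0 z 113.6
top yellow pad 81 [148 251] mid [532.3 299.2] size [48.6 13.5] ang 88.6 z 14.0
top blue cap 287 [167 253] mid [508.9 228.3] size [38.  35.9] ang 63.6 z 113.8
top blue pad 108 [179 250] mid [536.5 228.1] size [50.4 21.3] ang 68.1 z 14.6
top green cap 272 [238 251] mid [510.6  90.7] size [36.  34.3] ang 0.1 z 114.0
top green pad 120 [252 249] mid [511.6  78.4] size [52.5 28.7] ang 3.3 z 14.6
scene red cap 67 [224 127] mid [ 350.  -252.1] size [21.8 51.9] ang 28.5 z 115.1
scene red cap 74 [134 152] mid [ 450.7 -424.6] size [22.  52.7] ang 28.1 z 115.5
scene red cap 262 [415 210] mid [515.  162.7] size [35.2 35.5] ang 86.8 z 113.8
scene red pad 80 [403 232] mid [508.1 137.8] size [44.9 13.9] ang 8.3 z 14.6
scene yellow cap 288 [483 218] mid [514.1 298.6] size [37.3 39.2] ang 77.5 z 113.5
scene blue cap 257 [449 214] mid [513.3 229. ] size [35.  35.1] ang 5.6 z 113.6
scene blue pad 69 [436 236] mid [507.8 207. ] size [44.9 16.9] ang 11.7 z 15.4
scene green cap 239 [381 205] mid [515.2  93.2] size [35.7 35.8] ang 46.8 z 114.0
```

View pics/s4.png

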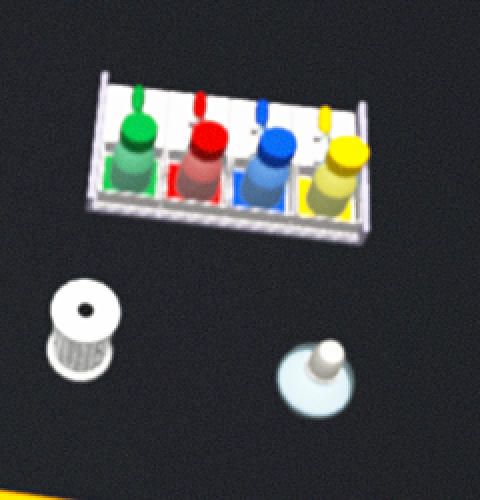

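All four bottles stand in matching bays: crop (139,150) G, (208,160) R, (270,170) B and (340,180) Y. They are at floor height and centred within about 4 mm. The lamp and spool haven't moved.

```bash
python3 -c "
from station import job
print(job.sign_off())"
```

```text
the job is handed in; nothing more can be done
None
```

All four bottles are standing upright in the bays of their own colour, the lamp and spool were left where they were, and the job was handed in at about 27 s of the 118 s; no verdict was printed.

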